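# Close the pressure cooker and snap its weight on

## Task

Close up the pressure cooker: swing the lid's long handle clockwise (seen from above) until it lies straight over the pot's handle, at its stop. Only then take the black-topped pressure weight and press it upright onto the vent pipe in the middle of the lid until it clicks over the catches and sits fully home, and keep on pressing: finish while you still hold the weight and push it firmly down. Leave the jars and the mug that stand around alone.

Things in the scene. Friction and masses are not known exactly. Their poses are not given: they have to be found in the camera images.
- pressure_cooker: Stainless steel pressure cooker, fixed on the worktop, 209 mm across the rim. Origin: centre of its underside; +x points along the pot's own long black handle, z up. That handle is 27 mm wide, 118 to 250 mm from the axis, its top 90 mm above the worktop. A short helper handle opposite (-x) reaches 140 mm from the axis.
- pot_handle (a point): Point on the top face of the pot's long handle, 180 mm from the cooker's axis.
- cooker_lid (a joint): Angle of the lid about the cooker's upright axis, rad. 0 = shut: the lid's handle lies exactly over the pot's handle, at a stop. It grows up to 0.9 as the lid is turned open, counter-clockwise seen from above. The lid turns stiffly on its seal (about 2 N at the handle) and stays where it is left.
- lid_handle (a point): Point in the middle of the top face of the lid's long black handle, 180 mm from the cooker's axis, 126 mm above the worktop. The handle is 24 mm wide, 22 mm tall (its underside 14 mm above the pot's handle), straight and radial, from 108 to 249 mm from the axis.
- vent_pipe: Upright steel vent pipe in the middle of the lid, on the axis about which the lid turns. Origin: centre of the flat round seat (29 mm across) at its foot, 134 mm above the worktop, 13 mm above the lid; z up. The pipe is 10 mm thick, 17 mm tall, with a tapered tip (5 mm across). Four spring catches stand out to 17 mm across, 7 mm above the seat. A firm push on the seat is 10 N or more.
- pressure_weight: Loose 90 g weight: plain upright cylinder, 30 mm across, 45 mm tall, steel skirt, black head. Origin: centre of its underside, z up. The 13 mm rounded mouth of its bore (22 mm deep) in the underside snaps over the catches: it meets them with the underside 8 mm above the seat, takes about 12 N to push over, then the force drops and it pulls itself down flat on the seat (fully home).
- honey_jar: Small glass jar of honey with a white lid, 62 mm across, 99 mm tall, loose on the worktop; origin at the centre of its underside. To be left alone.
- spice_jar: Spice jar with a red cap, 41 mm across, 105 mm tall, loose on the worktop; origin at the centre of its underside. To be left alone.
- mug: Blue mug, 84 mm across with handle 117 mm, 100 mm tall, loose on the brown drying mat (7 mm thick); origin at the centre of its underside. To be left alone.

How it is judged:
By the outcome, as a careful person would: the job done as asked, in the order asked, and still so for the second after the job is handed in, while the arm keeps its last pose, push and grip.
It also fails if it takes over 45 s, if anything falls off the work surface, if the arm or the gripper's body presses on something with over 40 N, if the wrist force passes 120 N, or if a joint passes its speed limit or range.

## Robot

A 6-joint arm with a two-finger parallel gripper is mounted at the origin on a cart in front of the work surface, level with it; the furniture and walls round the work are solid. World frame = base frame: x ahead of the robot, y to its left, z up, the work surface at z = 0. Lengths are in mm, angles in degrees, forces in N, time in s.
With the tool pointing down it reaches from about 300 to 850 mm from the base axis. Payload 4.2 kg.
Tool frame: the origin (TCP) lies at the very end of the fingers, on their centre line; the grasp point (between the pads) lies 19 mm behind it (env.grasp_offset is the distance from the TCP to the grasp point, in mm); z points along the fingers, y is the line along which they close (so a half turn about z gives the same grasp; the last joint's range is limited). The gripper opens to 91 mm and grips with 3 to 60 N. Pads are 32 mm wide; open, the fingers measure 118 mm over their backs; the gripper's body (76 mm by 178 mm) begins 60 mm behind the grasp point.
Start: joints at [62.166, 18.312, 89.639, -0, 72.044, -1.146], TCP at [258.259, 513.756, 213.976] pointing down, gripper open.
Joint ranges: [-177.97, 177.97], [-48.28, 115.42], [12.27, 149.76], [-77.06, 257.06], [2.81, 150.46], [-146.56, 146.56]. Speed limits (degrees/s): [147.25, 147.25, 180, 180, 180, 180].

## Interface

Orientations are given as [roll, pitch, yaw] about the fixed x, y, z axes, in that order (R = Rz(yaw) Ry(pitch) Rx(roll)).
In Python, from workcell import env gives the robot as it stands. The module is installed in compiled form; this text tells all that it offers.
- The arm moves only by the tool send_rows, never from a script. Its argument "motion" is a list of rows, each an object of numbers: "tx", "ty", "tz": the shift along the tool's x, y, z in units of 500 mm (1.0 is 500 mm); "rx", "ry", "rz": the turn, a rotation vector about the tool's x, y, z in units of 30 degrees (1.0 is 30 degrees); "gripper": the closure, from -1 (fully open) to 1 (shut). In form: [{"tx": .., "ty": .., "tz": .., "rx": .., "ry": .., "rz": .., "gripper": ..}, ...]. A call has 1 to 12 rows; each row shifts and turns the commanded pose from where the row before left it, along the tool's axes as they then stand; what a row does not reach is not made up. A row lasts 1/8 s, in which the tool goes at most 62.5 mm and 10.7 degrees, less where a joint would pass 70% of its speed; a pose out of reach is approached as far as the arm can. A call with a number of a shift or a turn outside -1 to 1 is refused whole. A call with a gripper value outside its range is refused whole. The fingers move at their own pace and stop on an object; "grip_force" is the grip in N (left out, the last holds). Time passes only in rows, so rows that do not move let the fingers close. It gives the time, the measured TCP pose, the force, the opening and the grip force at its end, in the units of the state.
- env.state(): the state, without advancing time (a new reading comes with each control period).
- env.grab_frame(name): name is "scene" or "top" or "wrist"; returns a dict with "frame" (420x560x3 uint8, red, green, blue), "vertical_fov" (degrees; the focal length in pixels is half the picture's height over the tangent of half this angle, whatever the lens; pixels are square), "cx", "cy" (the principal point, pixels), "rvec" (rotation vector, rad) and "tvec" (3), from world to camera coordinates, as OpenCV has them; the wrist camera has in their place "T_tool_cam" (4x4, takes a point from camera to tool coordinates, whose origin is the TCP and whose axes are the flange's). Camera axes: x right, y down, z forward; pixel columns grow to the right and rows downward; lengths in mm; the calibration is good to about 2 mm. A picture is of the moment at which its call begins: read the wrist's pose just before it. There is no depth.
- env.job_done(): hands the job in; it is judged then, once.
The state is a dict: "time_s": time; "qpos": joint angles; "qvel": joint speeds; "effort": joint torques, N m; "ee_pos": TCP position; "ee_rot": TCP orientation; "force": force on the tool from outside, world axes, zero at the start; "torque": the same for the moment, N m; "gripper_width": finger opening in mm; "gripper_force": force on a finger pad.
Only numpy, scipy, OpenCV 4.12 (cv2) and the standard library are available. Lean on these libraries where they do the work, as an engineer would, in place of code of your own. Each camera call takes 0.05 s, during which the arm holds its last target. There are 200 camera calls.

## Working session

There is one attempt and no reset: what is moved stays moved. The work goes in short steps, Python scripts to look and compute and a tool call to move; the robot and the scene stay as the last step left them, time stands still between calls to the robot, and variables do not carry over. Pictures are saved under pics/ and viewed, at most 10 in all, crops included, and the job is handed in when it is done.

Besides the shell and the picture viewer there is one more tool, called after "Request:" by a JSON object that holds its "fn" and its "kwargs". send_rows: Moves the arm, as the interface text tells. Shifts and turns lie within -1 to 1; 1 stands for 500 mm of shift or 30 degrees of turn. Its arguments: {"type":"object","properties":{"motion":{"type":"array"},"grip_force":{"type":"number"}},"required":["motion"]}

```bash
mkdir -p pics; cat > h.py <<'E'
import numpy as np, cv2
from workcell import env
from scipy.spatial.transform import Rotation as R
def snap(name,fn=None):
    s=env.state(); g=env.grab_frame(name)
    im=np.array(g["frame"]); h=im.shape[0]
    f=h/2/np.tan(np.radians(g["vertical_fov"])/2)
    K=np.array([[f,0,g["cx"]],[0,f,g["cy"]],[0,0,1]])
    if "rvec" in g:
        Rc=cv2.Rodrigues(np.array(g["rvec"],float))[0]; t=np.array(g["tvec"],float).ravel()
        Rw,C=Rc.T,-Rc.T@t
    else:
        T=np.array(g["T_tool_cam"]); Rt=R.from_euler('xyz',s["ee_rot"],degrees=True).as_matrix()
        Rw=Rt@T[:3,:3]; C=Rt@T[:3,3]+np.array(s["ee_pos"])
    if fn: cv2.imwrite("pics/"+fn,im[:,:,::-1])
    return im,K,Rw,C
def ray(v,u,K,Rw,C,z):
    d=Rw@np.linalg.inv(K)@np.array([u,v,1.]); return C+d*(z-C[2])/d[2]
def proj(p,K,Rw,C):
    q=K@(Rw.T@(np.array(p)-C)); return q[:2]/q[2]
E
python3 - <<'E'
from h import *
for n in ["top","scene","wrist"]:
    im,K,Rw,C=snap(n,n+"0.png"); print(n,K[0,0],C.round(),Rw.round(2).tolist())
s=env.state();print({k:np.round(v,2).tolist() for k,v in s.items()})
E
```

```text
top 388.8711789340053 [ 473.   38. 1093.] [[0.0, -1.0, 0.04], [-1.0, -0.0, -0.02], [0.02, -0.04, -1.0]]
scene 450.9485136789614 [ 678.  724. 1425.] [[-0.97, 0.21, -0.1], [0.23, 0.85, -0.47], [-0.01, -0.48, -0.88]]
wrist 327.2504913912113 [183. 550. 383.] [[0.45, 0.86, 0.26], [0.89, -0.43, -0.13], [-0.0, 0.29, -0.96]]
{'time_s': 0.15, 'qpos': [62.17, 18.34, 89.69, 0.0, 72.04, -1.14], 'qvel': [-0.05, -0.04, -0.07, -0.02, 0.06, -0.16], 'effort': [-0.0, -41.28, -23.22, 0.07, 0.04, -0.0], 'ee_pos': [258.08, 513.41, 213.33], 'ee_rot': [-179.93, -0.0, 153.31], 'force': [-0.6, -0.48, -0.66], 'torque': [0.05, -0.03, -0.03], 'gripper_force': 0.0, 'gripper_width': 91.1}
```

View pics/top0.png

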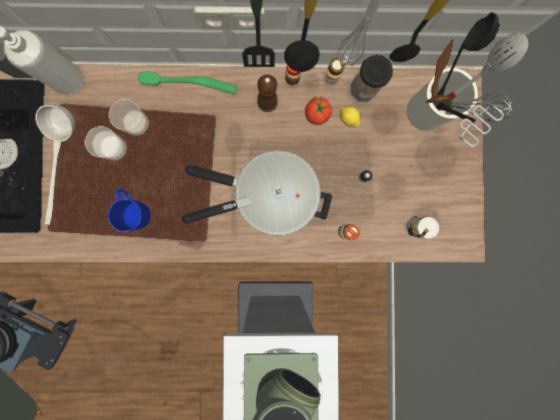

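View pics/scene0.png

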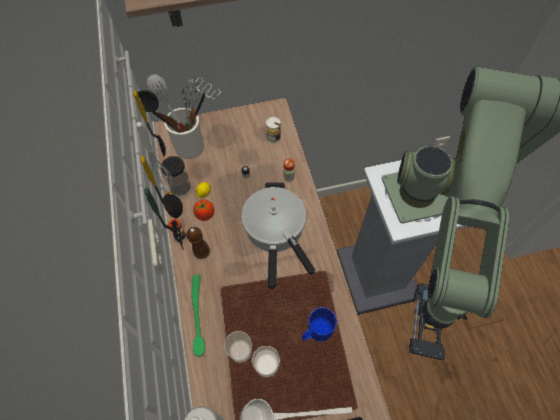

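The top view shows the cooker at (278,193), the pot handle at (210,175), the lid handle at (215,210) and the weight at (366,176). The scene view agrees: helper handle opposite the pot handle, and the lid handle is the one nearer the robot.

```bash
python3 - <<'E'
from h import *
im,K,Rw,C=snap("top")
hsv=cv2.cvtColor(im,cv2.COLOR_RGB2HSV)
dark=(hsv[...,2]<60).astype(np.uint8)
def comps(x0,x1,y0,y1,z,ma=30):
    n,l,st,ce=cv2.connectedComponentsWithStats(dark[y0:y1,x0:x1])
    for i in range(1,n):
        if st[i,4]<ma: continue
        ys,xs=np.where(l==i); pts=np.array([ray(y+y0,x+x0,K,Rw,C,z)[:2] for x,y in zip(xs,ys)])
        m=pts.mean(0); w,v=np.linalg.eigh(np.cov((pts-m).T)); d=v[:,1]
        a=(pts-m)@d
        print(z,"px",ce[i].round(1)+[x0,y0],st[i,4],"world",m.round(1),"dir",np.degrees(np.arctan2(d[1],d[0])).round(1),"ends",(m+d*a.min()).round(),(m+d*a.max()).round(), (4*np.sqrt(w)).round(1))
comps(350,385,160,195,45); comps(175,242,160,190,90); comps(175,245,195,230,126); comps(315,335,185,222,90)
# rim circle
g=cv2.medianBlur(cv2.cvtColor(im,cv2.COLOR_RGB2GRAY),5)
c=cv2.HoughCircles(g,cv2.HOUGH_GRADIENT,1,50,param1=100,param2=30,minRadius=35,maxRadius=50)
for q in c[0][:4]: print(q,[ray(q[1],q[0],K,Rw,C,z)[:2].round(1).tolist() for z in (105,121)])
print("pipe",ray(192,278,K,Rw,C,151))
for n,(u,v),z in [("spice",(351,231),105),("honey",(428,227),99),("mug",(130,215),107),("pepper",(267,85),100),("tomato",(319,110),40)]: print(n,ray(v,u,K,Rw,C,z).round())
c=im[140:250,170:400]; cv2.imwrite("pics/crop0.png",cv2.resize(c,None,fx=3.4,fy=3.4,interpolation=cv2.INTER_CUBIC)[:,:,::-1])
E
```

```text
45 px [363.2 176.2] 40 world [ 591.4 -222.2] dir -179.6 ends [ 605. -222.] [ 581. -222.] [22.3 31.3]
90 px [208.2 174.6] 450 world [588.  190.5] dir 75.0 ends [571. 129.] [604. 251.] [ 27.8 142.2]
126 px [203.7 213.4] 366 world [487.7 195.1] dir 104.9 ends [508. 119.] [473. 249.] [ 24.3 130.2]
90 px [324.5 205.9] 172 world [ 508.6 -109.9] dir 165.1 ends [ 540. -118.] [ 478. -102.] [25.7 80.7]
[278.5 192.5  41.3] [[541.7, 9.6], [540.6, 10.1]]
pipe [539.68765626  12.13691208 151.        ]
spice [ 444. -175.  105.]
honey [ 455. -376.   99.]
mug [483. 383. 107.]
pepper [820.  40. 100.]
tomato [ 773. -103.   40.]
```

View pics/crop0.png

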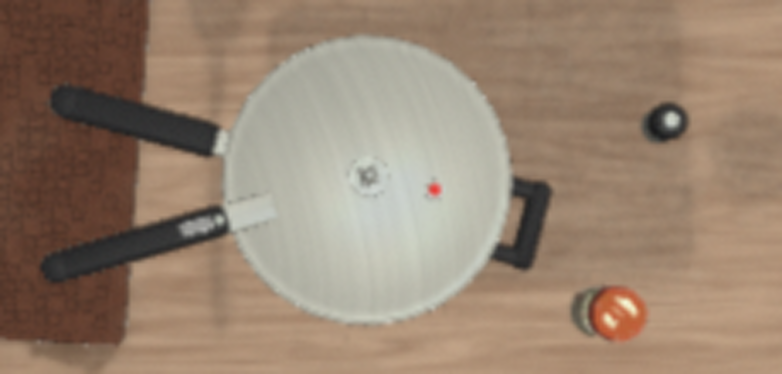

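The crop shows the weight's head at about (366,175), the vent pipe at (278,192), and the lid handle turned about 30° open from the pot handle. I'll go to the near side of the lid handle with the fingers closed.

Request:
{"fn": "send_rows", "kwargs": {"motion": [{"tx": -0.09, "ty": -0.061, "gripper": 1}, {"tx": -0.09, "ty": -0.061, "gripper": 1}, {"tx": -0.09, "ty": -0.061, "gripper": 1}, {"tx": -0.09, "ty": -0.061, "gripper": 1}, {"tx": -0.09, "ty": -0.061, "gripper": 1}, {"tx": -0.09, "ty": -0.061, "gripper": 1}, {"rz": 0.326, "gripper": 1}, {"rz": 0.326, "gripper": 1}, {"rz": 0.326, "gripper": 1}, {"rz": 0.326, "gripper": 1}, {"rz": 0.326, "gripper": 1}, {"rz": 0.326, "gripper": 1}]}}

```text
invalid input at $.motion[0]: expected keys tx, ty, tz, rx, ry, rz, gripper
```

Request:
{"fn": "send_rows", "kwargs": {"motion": [{"rz": 0.326, "gripper": 1}, {"rz": 0.326, "gripper": 1}, {"gripper": 1}, {"gripper": 1}]}}

```text
invalid input at $.motion[0]: expected keys tx, ty, tz, rx, ry, rz, gripper
```

```bash
python3 - <<'E'
from h import *
im,K,Rw,C=snap("wrist","w1.png"); print(K[0,0],C.round())
for p in [(540,10,151),(493,184,126),(586,184,90)]: print(p,proj(p,K,Rw,C).round())
E
```

```text
327.2504913912113 [183. 550. 384.]
(540, 10, 151) [ 11. 612.]
(493, 184, 126) [120. 517.]
(586, 184, 90) [174. 528.]
```

View pics/w1.png

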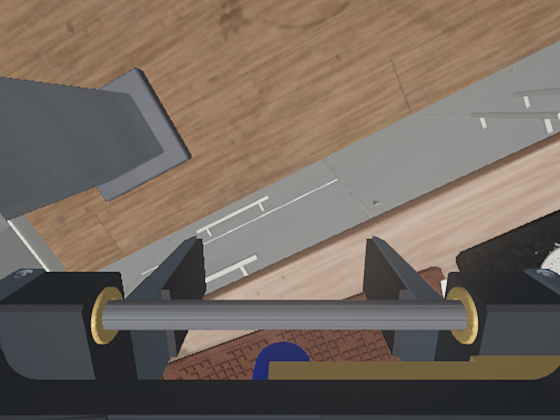

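The move was refused because every key is required, so the picture shows the view from the start pose: fingers open, mug at the bottom edge (282,360). Sending full rows.

Request:
{"fn": "send_rows", "kwargs": {"motion": [{"tx": -0.09, "ty": -0.061, "tz": 0, "rx": 0, "ry": 0, "rz": 0, "gripper": 1}, {"tx": -0.09, "ty": -0.061, "tz": 0, "rx": 0, "ry": 0, "rz": 0, "gripper": 1}, {"tx": -0.09, "ty": -0.061, "tz": 0, "rx": 0, "ry": 0, "rz": 0, "gripper": 1}, {"tx": -0.09, "ty": -0.061, "tz": 0, "rx": 0, "ry": 0, "rz": 0, "gripper": 1}, {"tx": -0.09, "ty": -0.061, "tz": 0, "rx": 0, "ry": 0, "rz": 0, "gripper": 1}, {"tx": -0.09, "ty": -0.061, "tz": 0, "rx": 0, "ry": 0, "rz": 0, "gripper": 1}, {"tx": 0, "ty": 0, "tz": 0, "rx": 0, "ry": 0, "rz": 0.326, "gripper": 1}, {"tx": 0, "ty": 0, "tz": 0, "rx": 0, "ry": 0, "rz": 0.326, "gripper": 1}, {"tx": 0, "ty": 0, "tz": 0, "rx": 0, "ry": 0, "rz": 0.326, "gripper": 1}, {"tx": 0, "ty": 0, "tz": 0, "rx": 0, "ry": 0, "rz": 0.326, "gripper": 1}, {"tx": 0, "ty": 0, "tz": 0, "rx": 0, "ry": 0, "rz": 0.326, "gripper": 1}, {"tx": 0, "ty": 0, "tz": 0, "rx": 0, "ry": 0, "rz": 0.326, "gripper": 1}]}}

```text
time_s: 1.75
ee_pos: [417.2, 228.9, 213.9]
ee_rot: [-180.0, -0.0, 94.3]
force: [0.9, 0.6, -0.2]
gripper_width: 0.6
gripper_force: 0.0
```

Request:
{"fn": "send_rows", "kwargs": {"motion": [{"tx": 0, "ty": 0, "tz": 0, "rx": 0, "ry": 0, "rz": 0.326, "gripper": 1}, {"tx": 0, "ty": 0, "tz": 0, "rx": 0, "ry": 0, "rz": 0.326, "gripper": 1}, {"tx": 0, "ty": 0, "tz": 0, "rx": 0, "ry": 0, "rz": 0, "gripper": 1}, {"tx": 0, "ty": 0, "tz": 0, "rx": 0, "ry": 0, "rz": 0, "gripper": 1}]}}

```text
time_s: 2.25
ee_pos: [417.2, 229.0, 213.9]
ee_rot: [-180.0, -0.0, 75.2]
force: [-0.1, 0.1, 0.0]
gripper_width: 0.4
gripper_force: 0.0
```

```bash
python3 - <<'E'
from h import *
im,K,Rw,C=snap("wrist","w2.png"); print(K[0,0],C.round())
for p in [(540,10,151),(493,184,126),(586,184,90)]: print(p,proj(p,K,Rw,C).round())
s=env.state();print({k:np.round(v,2).tolist() for k,v in s.items()})
E
```

```text
327.2504913912113 [437. 308. 384.]
(540, 10, 151) [477. 413.]
(493, 184, 126) [386. 244.]
(586, 184, 90) [473. 206.]
{'time_s': 2.3, 'qpos': [27.37, 9.37, 101.89, 0.0, 68.75, 42.19], 'qvel': [-0.0, 0.04, -0.01, 0.04, 0.01, 0.5], 'effort': [-0.0, -32.05, -22.72, 0.08, -0.02, -0.01], 'ee_pos': [417.25, 228.94, 213.91], 'ee_rot': [-180.0, 0.0, 75.18], 'force': [0.18, -0.59, -0.0], 'torque': [-0.11, 0.02, 0.05], 'gripper_force': 0.0, 'gripper_width': 0.58}
```

Request:
{"fn": "send_rows", "kwargs": {"motion": [{"tx": -0.02, "ty": 0, "tz": 0.107, "rx": 0, "ry": 0, "rz": 0, "gripper": 1}, {"tx": 0, "ty": 0, "tz": 0.107, "rx": 0, "ry": 0, "rz": 0, "gripper": 1}, {"tx": 0, "ty": 0, "tz": 0, "rx": 0, "ry": 0, "rz": 0, "gripper": 1}, {"tx": 0, "ty": 0.04, "tz": 0, "rx": 0, "ry": 0, "rz": 0, "gripper": 1}, {"tx": 0, "ty": 0.03, "tz": 0, "rx": 0, "ry": 0, "rz": 0, "gripper": 1}, {"tx": 0, "ty": 0.03, "tz": 0, "rx": 0, "ry": 0, "rz": 0, "gripper": 1}, {"tx": 0, "ty": 0.03, "tz": 0, "rx": 0, "ry": 0, "rz": 0, "gripper": 1}, {"tx": 0, "ty": 0.03, "tz": 0, "rx": 0, "ry": 0, "rz": 0, "gripper": 1}, {"tx": 0, "ty": 0.03, "tz": 0, "rx": 0, "ry": 0, "rz": 0, "gripper": 1}]}}

```text
time_s: 3.42
ee_pos: [507.3, 194.7, 106.9]
ee_rot: [-180.0, -0.0, 75.1]
force: [-2.5, 1.7, -0.0]
gripper_width: 0.5
gripper_force: 1.1
```

Request:
{"fn": "send_rows", "kwargs": {"motion": [{"tx": 0, "ty": 0.03, "tz": 0, "rx": 0, "ry": 0, "rz": 0, "gripper": 1}, {"tx": 0, "ty": 0.02, "tz": 0, "rx": 0, "ry": 0, "rz": 0, "gripper": 1}, {"tx": 0, "ty": 0.01, "tz": 0, "rx": 0, "ry": 0, "rz": 0, "gripper": 1}]}}

```text
time_s: 3.8
ee_pos: [536.2, 187.0, 106.9]
ee_rot: [180.0, -0.0, 75.1]
force: [-0.8, 2.1, 0.1]
gripper_width: 0.7
gripper_force: 1.0
```

Request:
{"fn": "send_rows", "kwargs": {"motion": [{"tx": 0, "ty": 0.016, "tz": 0, "rx": 0, "ry": 0, "rz": 0, "gripper": 1}, {"tx": 0, "ty": 0.016, "tz": 0, "rx": 0, "ry": 0, "rz": 0, "gripper": 1}, {"tx": 0, "ty": 0.006, "tz": 0, "rx": 0, "ry": 0, "rz": 0, "gripper": 1}]}}

```text
time_s: 4.18
ee_pos: [554.5, 182.2, 107.0]
ee_rot: [180.0, -0.0, 75.1]
force: [-0.9, 1.4, 0.4]
gripper_width: -0.3
gripper_force: 1.0
```

Request:
{"fn": "send_rows", "kwargs": {"motion": [{"tx": 0, "ty": 0.004, "tz": 0, "rx": 0, "ry": 0, "rz": 0, "gripper": 1}, {"tx": 0, "ty": 0, "tz": 0, "rx": 0, "ry": 0, "rz": 0, "gripper": 1}]}}

```text
time_s: 4.42
ee_pos: [556.1, 181.5, 107.0]
ee_rot: [180.0, 0.0, 75.1]
force: [0.3, 0.8, -0.4]
gripper_width: 0.4
gripper_force: 0.4
```

Request:
{"fn": "send_rows", "kwargs": {"motion": [{"tx": 0, "ty": 0.004, "tz": 0, "rx": 0, "ry": 0, "rz": 0, "gripper": 1}, {"tx": 0, "ty": 0, "tz": 0, "rx": 0, "ry": 0, "rz": 0, "gripper": 1}]}}

```text
time_s: 4.68
ee_pos: [557.8, 181.2, 107.0]
ee_rot: [180.0, -0.0, 75.1]
force: [-1.3, 0.8, 0.3]
gripper_width: 0.3
gripper_force: 0.7
```

Request:
{"fn": "send_rows", "kwargs": {"motion": [{"tx": 0, "ty": 0.004, "tz": 0, "rx": 0, "ry": 0, "rz": 0, "gripper": 1}, {"tx": 0, "ty": 0, "tz": 0, "rx": 0, "ry": 0, "rz": 0, "gripper": 1}]}}

```text
time_s: 4.92
ee_pos: [559.9, 180.6, 107.0]
ee_rot: [180.0, -0.0, 75.1]
force: [-1.3, 1.7, 0.5]
gripper_width: 0.4
gripper_force: 0.7
```

Request:
{"fn": "send_rows", "kwargs": {"motion": [{"tx": 0, "ty": 0.003, "tz": 0, "rx": 0, "ry": 0, "rz": 0, "gripper": 1}, {"tx": 0, "ty": 0, "tz": 0, "rx": 0, "ry": 0, "rz": 0, "gripper": 1}]}}

```text
time_s: 5.18
ee_pos: [561.3, 180.2, 107.0]
ee_rot: [180.0, -0.0, 75.1]
force: [-0.7, 1.0, 0.0]
gripper_width: 0.5
gripper_force: 0.7
```

```bash
python3 - <<'E'
from h import *
im,K,Rw,C=snap("top")
c=im[130:250,170:400]; cv2.imwrite("pics/crop1.png",cv2.resize(c,None,fx=3.4,fy=3.4,interpolation=cv2.INTER_CUBIC)[:,:,::-1])
s=env.state();print(s["ee_pos"],s["force"])
E
```

```text
[561.28514807 180.22406831 106.98044949] [-0.93985121  1.66251532  0.04531509]
```

View pics/crop1.png

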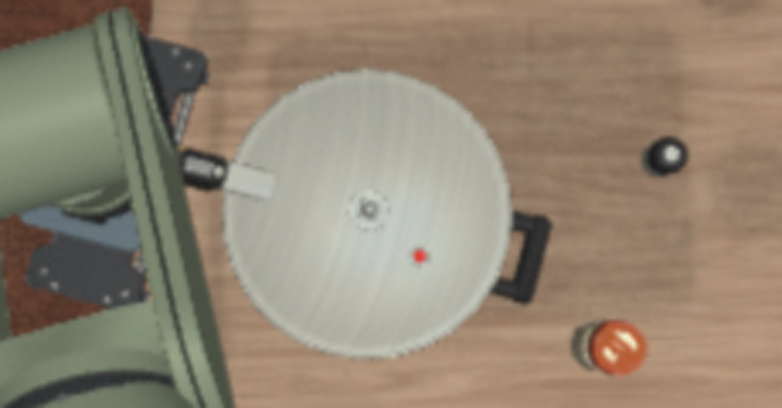

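The lid handle at (205,170) is now nearly in line with the pot handle, opposite the helper handle. The force hasn't risen yet, so I'll keep pushing to the stop.

Request:
{"fn": "send_rows", "kwargs": {"motion": [{"tx": 0, "ty": 0.004, "tz": 0, "rx": 0, "ry": 0, "rz": 0, "gripper": 1}, {"tx": 0, "ty": 0, "tz": 0, "rx": 0, "ry": 0, "rz": 0, "gripper": 1}]}}

```text
time_s: 5.48
ee_pos: [561.8, 180.1, 107.0]
ee_rot: [-179.8, 0.0, 75.0]
force: [-5.0, 2.0, 2.6]
gripper_width: 0.8
gripper_force: 2.8
```

Request:
{"fn": "send_rows", "kwargs": {"motion": [{"tx": 0, "ty": 0.003, "tz": 0, "rx": 0, "ry": 0, "rz": 0, "gripper": 1}, {"tx": 0, "ty": 0, "tz": 0, "rx": 0, "ry": 0, "rz": 0, "gripper": 1}]}}

```text
time_s: 5.72
ee_pos: [561.7, 180.0, 106.9]
ee_rot: [-179.7, 0.0, 75.0]
force: [-8.1, 4.2, 5.0]
gripper_width: 0.4
gripper_force: 4.7
```

The stop is reached: the finger stays put and the force climbs to 9 N. I'll back off, rise and look down on the vent pipe.

Request:
{"fn": "send_rows", "kwargs": {"motion": [{"tx": 0, "ty": -0.03, "tz": 0, "rx": 0, "ry": 0, "rz": 0, "gripper": 1}, {"tx": 0, "ty": -0.03, "tz": 0, "rx": 0, "ry": 0, "rz": 0, "gripper": 1}, {"tx": 0, "ty": 0, "tz": -0.096, "rx": 0, "ry": 0, "rz": 0, "gripper": 1}, {"tx": 0, "ty": 0, "tz": -0.096, "rx": 0, "ry": 0, "rz": 0, "gripper": 1}, {"tx": 0, "ty": 0, "tz": -0.096, "rx": 0, "ry": 0, "rz": 0, "gripper": 1}, {"tx": 0, "ty": 0, "tz": -0.096, "rx": 0, "ry": 0, "rz": 0, "gripper": -1}, {"tx": -0.085, "ty": 0.026, "tz": 0, "rx": 0, "ry": 0, "rz": 0, "gripper": -1}, {"tx": -0.085, "ty": 0.026, "tz": 0, "rx": 0, "ry": 0, "rz": 0, "gripper": -1}, {"tx": -0.085, "ty": 0.026, "tz": 0, "rx": 0, "ry": 0, "rz": 0, "gripper": -1}, {"tx": -0.085, "ty": 0.026, "tz": 0, "rx": 0, "ry": 0, "rz": 0, "gripper": -1}, {"tx": 0, "ty": 0, "tz": 0, "rx": 0, "ry": 0, "rz": 0, "gripper": -1}, {"tx": 0, "ty": 0, "tz": 0, "rx": 0, "ry": 0, "rz": 0, "gripper": -1}]}}

```text
time_s: 7.22
ee_pos: [541.7, 9.8, 299.0]
ee_rot: [180.0, -0.0, 75.1]
force: [-0.2, 0.4, -0.7]
gripper_width: 67.5
gripper_force: 0.0
```

```bash
python3 - <<'E'
from h import *
im,K,Rw,C=snap("wrist","w3.png"); print(C.round(1),proj((540,10,151),K,Rw,C).round(1),proj((540,10,134),K,Rw,C).round(1))
s=env.state();print(np.round(s["ee_pos"],1),np.round(s["ee_rot"],2))
im,K,Rw,C=snap("top");print("weight",ray(175.6,366.2,K,Rw,C,45))
E
```

```text
[561.5  89.  469.2] [284.  198.9] [284.  194.9]
[541.7  10.2 298.9] [ 1.7999e+02 -2.0000e-02  7.5110e+01]
weight [ 592.90823971 -230.51423927   45.        ]
```

View pics/w3.png

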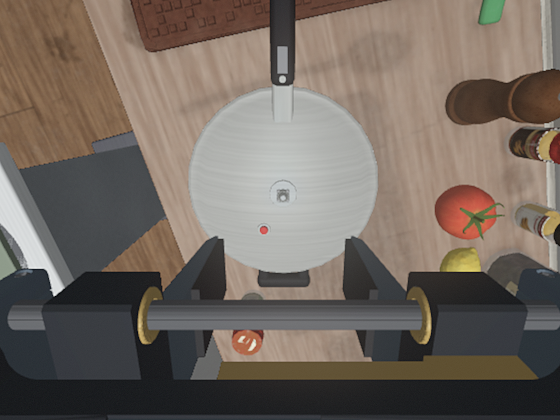

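The wrist view shows the lid handle right over the pot handle (not visible beneath it), in line with the helper handle at (284,278). The pipe and seat are at (283,194), within 1–2 px of my axis estimate. On to the weight.

Request:
{"fn": "send_rows", "kwargs": {"motion": [{"tx": -0.0876, "ty": 0.0445, "tz": 0, "rx": 0, "ry": 0, "rz": 0, "gripper": -1}, {"tx": -0.0876, "ty": 0.0445, "tz": 0, "rx": 0, "ry": 0, "rz": 0, "gripper": -1}, {"tx": -0.0876, "ty": 0.0445, "tz": 0.05, "rx": 0, "ry": 0, "rz": 0, "gripper": -1}, {"tx": -0.0876, "ty": 0.0445, "tz": 0.077, "rx": 0, "ry": 0, "rz": 0, "gripper": -1}, {"tx": -0.0876, "ty": 0.0445, "tz": 0.077, "rx": 0, "ry": 0, "rz": 0, "gripper": -1}, {"tx": 0, "ty": 0, "tz": 0, "rx": 0, "ry": 0, "rz": 0, "gripper": -1}, {"tx": 0, "ty": 0, "tz": 0, "rx": 0, "ry": 0, "rz": 0, "gripper": -1}]}}

```text
time_s: 8.2
ee_pos: [593.6, -229.6, 197.3]
ee_rot: [180.0, -0.0, 75.1]
force: [0.4, 0.1, 0.0]
gripper_width: 91.1
gripper_force: 0.0
```

```bash
python3 - <<'E'
from h import *
im,K,Rw,C=snap("wrist","w4.png"); print(C.round(1),proj((593,-230.5,45),K,Rw,C).round(1),proj((593,-230.5,0),K,Rw,C).round(1))
s=env.state();print(np.round(s["ee_pos"],1),np.round(s["ee_rot"],2))
# pipe seat: dark/edge circle in w3
g=cv2.imread("pics/w3.png",0)[165:225,253:313]; g=cv2.resize(g,None,fx=6,fy=6,interpolation=cv2.INTER_CUBIC)
c=cv2.HoughCircles(cv2.GaussianBlur(g,(0,0),3),cv2.HOUGH_GRADIENT,1,30,param1=60,param2=20,minRadius=60,maxRadius=110)
print(None if c is None else [(253+q[0]/6,165+q[1]/6,q[2]/6) for q in c[0][:3]])
crop=cv2.imread("pics/w4.png")[120:320,180:400]
a=cv2.resize(g,(330,330)); b=cv2.resize(crop,(363,330)); cv2.imwrite("pics/pair.png",np.hstack([cv2.cvtColor(a,cv2.COLOR_GRAY2BGR),b]))
E
```

```text
[ 613.3 -150.4  367.5] [285.3 198.7] [285.2 188.9]
[ 593.8 -229.4  198.1] [ 1.799e+02 -3.000e-02  7.517e+01]
None
```

View pics/pair.png

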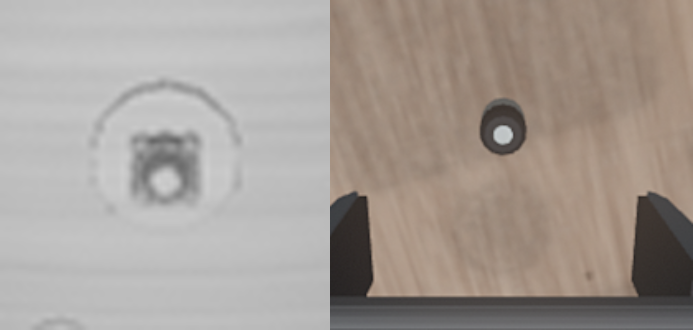

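The left half shows the seat ring centred at (283.3,193.4) and the pipe tip at (283.2,198.1), which puts the axis at about (539.6,11.3). The right half shows the weight's head at (284.8,200), so it stands at about (592.2,-231.6). Descending to grip it.

Request:
{"fn": "send_rows", "kwargs": {"motion": [{"tx": -0.005, "ty": -0.002, "tz": 0.1, "rx": 0, "ry": 0, "rz": 0, "gripper": -1}, {"tx": 0, "ty": 0, "tz": 0.1, "rx": 0, "ry": 0, "rz": 0, "gripper": -1}, {"tx": 0, "ty": 0, "tz": 0.1, "rx": 0, "ry": 0, "rz": 0, "gripper": -1}, {"tx": 0, "ty": 0, "tz": 0.066, "rx": 0, "ry": 0, "rz": 0, "gripper": -1}, {"tx": 0, "ty": 0, "tz": 0, "rx": 0, "ry": 0, "rz": 0, "gripper": -1}, {"tx": 0, "ty": 0, "tz": 0, "rx": 0, "ry": 0, "rz": 0, "gripper": 1}, {"tx": 0, "ty": 0, "tz": 0, "rx": 0, "ry": 0, "rz": 0, "gripper": 1}, {"tx": 0, "ty": 0, "tz": 0, "rx": 0, "ry": 0, "rz": 0, "gripper": 1}, {"tx": 0, "ty": 0, "tz": 0, "rx": 0, "ry": 0, "rz": 0, "gripper": 1}, {"tx": 0, "ty": 0, "tz": 0, "rx": 0, "ry": 0, "rz": 0, "gripper": 1}, {"tx": 0, "ty": 0, "tz": 0, "rx": 0, "ry": 0, "rz": 0, "gripper": 1}], "grip_force": 55}}

```text
time_s: 9.62
ee_pos: [591.4, -233.0, 13.9]
ee_rot: [-180.0, -0.0, 75.1]
force: [0.0, -0.2, 0.5]
gripper_width: 34.0
gripper_force: 0.0
```

Request:
{"fn": "send_rows", "kwargs": {"motion": [{"tx": 0, "ty": 0, "tz": 0, "rx": 0, "ry": 0, "rz": 0, "gripper": 1}, {"tx": 0, "ty": 0, "tz": 0, "rx": 0, "ry": 0, "rz": 0, "gripper": 1}, {"tx": 0, "ty": 0, "tz": 0, "rx": 0, "ry": 0, "rz": 0, "gripper": 1}]}}

```text
time_s: 10.0
ee_pos: [591.5, -233.0, 13.9]
ee_rot: [180.0, -0.0, 75.1]
force: [-0.6, -0.1, -0.5]
gripper_width: 29.0
gripper_force: 55.0
```

Request:
{"fn": "send_rows", "kwargs": {"motion": [{"tx": 0, "ty": 0, "tz": -0.1, "rx": 0, "ry": 0, "rz": 0, "gripper": 1}, {"tx": 0, "ty": 0, "tz": -0.1, "rx": 0, "ry": 0, "rz": 0, "gripper": 1}, {"tx": 0, "ty": 0, "tz": -0.1, "rx": 0, "ry": 0, "rz": 0, "gripper": 1}, {"tx": 0, "ty": 0, "tz": -0.08, "rx": 0, "ry": 0, "rz": 0, "gripper": 1}, {"tx": 0.0885, "ty": -0.0452, "tz": 0, "rx": 0, "ry": 0, "rz": 0, "gripper": 1}, {"tx": 0.0885, "ty": -0.0452, "tz": 0, "rx": 0, "ry": 0, "rz": 0, "gripper": 1}, {"tx": 0.0885, "ty": -0.0452, "tz": 0, "rx": 0, "ry": 0, "rz": 0, "gripper": 1}, {"tx": 0.0885, "ty": -0.0452, "tz": 0, "rx": 0, "ry": 0, "rz": 0, "gripper": 1}, {"tx": 0.0885, "ty": -0.0452, "tz": 0, "rx": 0, "ry": 0, "rz": 0, "gripper": 1}, {"tx": 0, "ty": 0, "tz": 0, "rx": 0, "ry": 0, "rz": 0, "gripper": 1}, {"tx": 0, "ty": 0, "tz": 0, "rx": 0, "ry": 0, "rz": 0, "gripper": 1}]}}

```text
time_s: 11.38
ee_pos: [539.3, 9.6, 203.9]
ee_rot: [180.0, 0.0, 75.1]
force: [0.2, -0.2, -0.7]
gripper_width: 28.9
gripper_force: 55.0
```

```bash
python3 - <<'E'
from h import *
im,K,Rw,C=snap("wrist"); s=env.state(); z=s["ee_pos"][2]
print(np.round(s["ee_pos"],1),np.round(s["force"],1),s["gripper_width"],C.round(1))
for p in [(539.6,11.3,151),(539.6,11.3,134),(539.6,11.3,z+31),(539.6,11.3,z-14)]: print(proj(p,K,Rw,C).round(1))
cv2.imwrite("pics/w5.png",cv2.resize(im[120:330,150:410],None,fx=2.8,fy=2.8,interpolation=cv2.INTER_CUBIC)[:,:,::-1])
E
```

```text
[539.4   9.1 203.9] [ 0.5  0.  -1.1] 29.14375121476257 [559.1  89.  374. ]
[285.9 229.1]
[285.8 221.6]
[286.7 288.4]
[286.2 250.6]
```

View pics/w5.png

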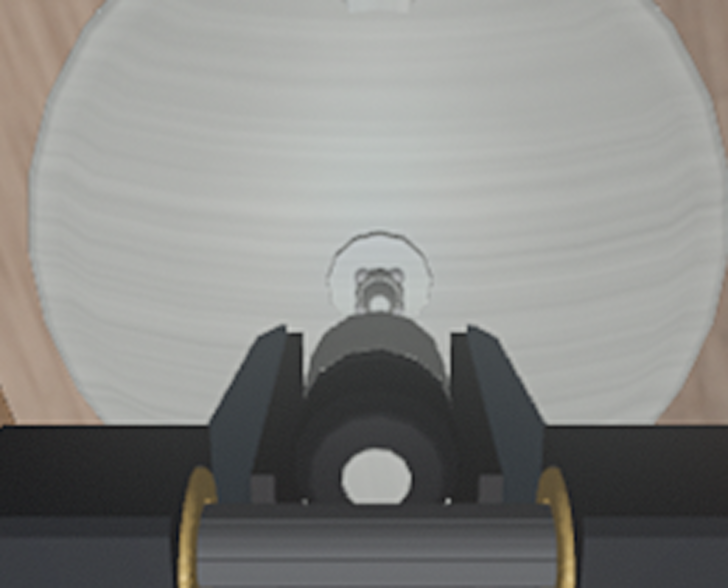

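```bash
python3 - <<'E'
from h import *
im,K,Rw,C=snap("wrist"); s=env.state(); p=np.array(s["ee_pos"]);z=p[2]
y=np.radians(75.1); X=np.array([np.cos(y),np.sin(y),0]);Y=np.array([np.sin(y),-np.cos(y),0])
def rel(u,v,zz):
    d=ray(v,u,K,Rw,C,zz)-p; return (d@X).round(2),(d@Y).round(2)
print("dot",rel(284.3,291,z+31),"front edge",rel(285.4,231.4,z-14),"pipe tip",rel(285.7,228.6,151))
print("from w4: TCP-frame check of seat top edge", rel(150+380/2.8,120+233/2.8,134))
E
```

```text
dot (np.float64(0.55), np.float64(-1.38)) front edge (np.float64(14.42), np.float64(-0.74)) pipe tip (np.float64(2.33), np.float64(-0.41))
from w4: TCP-frame check of seat top edge (np.float64(16.71), np.float64(-0.35))
```

The weight hangs upright between the pads. The pipe tip at (285.7,228.6) lies about 2 mm off along tool x, so I'll correct that and lower it onto the tip.

Request:
{"fn": "send_rows", "kwargs": {"motion": [{"tx": 0.0044, "ty": 0.001, "tz": 0.03, "rx": 0, "ry": 0, "rz": 0, "gripper": 1}, {"tx": 0, "ty": 0, "tz": 0.03, "rx": 0, "ry": 0, "rz": 0, "gripper": 1}, {"tx": 0, "ty": 0, "tz": 0.014, "rx": 0, "ry": 0, "rz": 0, "gripper": 1}, {"tx": 0, "ty": 0, "tz": 0.006, "rx": 0, "ry": 0, "rz": 0, "gripper": 1}, {"tx": 0, "ty": 0, "tz": 0, "rx": 0, "ry": 0, "rz": 0, "gripper": 1}], "grip_force": 60}}

```text
time_s: 12.1
ee_pos: [540.3, 11.9, 163.8]
ee_rot: [-180.0, -0.0, 75.1]
force: [-0.4, 0.3, -0.3]
gripper_width: 29.0
gripper_force: 60.0
```

Request:
{"fn": "send_rows", "kwargs": {"motion": [{"tx": 0, "ty": 0, "tz": 0.004, "rx": 0, "ry": 0, "rz": 0, "gripper": 1}, {"tx": 0, "ty": 0, "tz": 0.004, "rx": 0, "ry": 0, "rz": 0, "gripper": 1}, {"tx": 0, "ty": 0, "tz": 0, "rx": 0, "ry": 0, "rz": 0, "gripper": 1}]}}

```text
time_s: 12.48
ee_pos: [540.2, 12.0, 159.9]
ee_rot: [-180.0, -0.0, 75.1]
force: [-0.4, -0.0, -0.0]
gripper_width: 29.2
gripper_force: 60.0
```

Clear so far, with the tip inside the bore. Next come the catches.

Request:
{"fn": "send_rows", "kwargs": {"motion": [{"tx": 0, "ty": 0, "tz": 0.004, "rx": 0, "ry": 0, "rz": 0, "gripper": 1}, {"tx": 0, "ty": 0, "tz": 0.003, "rx": 0, "ry": 0, "rz": 0, "gripper": 1}, {"tx": 0, "ty": 0, "tz": 0, "rx": 0, "ry": 0, "rz": 0, "gripper": 1}]}}

```text
time_s: 12.85
ee_pos: [540.3, 11.9, 156.4]
ee_rot: [-180.0, 0.0, 75.1]
force: [0.5, 1.0, -0.7]
gripper_width: 28.6
gripper_force: 60.0
```

Request:
{"fn": "send_rows", "kwargs": {"motion": [{"tx": 0, "ty": 0, "tz": 0.003, "rx": 0, "ry": 0, "rz": 0, "gripper": 1}, {"tx": 0, "ty": 0, "tz": 0, "rx": 0, "ry": 0, "rz": 0, "gripper": 1}]}}

```text
time_s: 13.1
ee_pos: [540.6, 11.6, 155.5]
ee_rot: [179.9, 0.0, 75.1]
force: [-0.7, -1.5, 4.4]
gripper_width: 29.3
gripper_force: 60.0
```

Request:
{"fn": "send_rows", "kwargs": {"motion": [{"tx": 0, "ty": 0, "tz": 0.003, "rx": 0, "ry": 0, "rz": 0, "gripper": 1}, {"tx": 0, "ty": 0, "tz": 0, "rx": 0, "ry": 0, "rz": 0, "gripper": 1}]}}

```text
time_s: 13.35
ee_pos: [540.8, 11.6, 154.7]
ee_rot: [179.9, -0.0, 75.1]
force: [-2.1, -0.6, 7.6]
gripper_width: 28.9
gripper_force: 60.0
```

Request:
{"fn": "send_rows", "kwargs": {"motion": [{"tx": 0, "ty": 0, "tz": 0.003, "rx": 0, "ry": 0, "rz": 0, "gripper": 1}, {"tx": 0, "ty": 0, "tz": 0, "rx": 0, "ry": 0, "rz": 0, "gripper": 1}]}}

```text
time_s: 13.6
ee_pos: [540.7, 11.6, 153.0]
ee_rot: [179.9, 0.0, 75.1]
force: [-1.4, -1.6, 5.7]
gripper_width: 29.1
gripper_force: 60.0
```

Request:
{"fn": "send_rows", "kwargs": {"motion": [{"tx": 0, "ty": 0, "tz": 0.003, "rx": 0, "ry": 0, "rz": 0, "gripper": 1}, {"tx": 0, "ty": 0, "tz": 0, "rx": 0, "ry": 0, "rz": 0, "gripper": 1}]}}

```text
time_s: 13.85
ee_pos: [540.1, 11.6, 149.4]
ee_rot: [-180.0, 0.0, 75.1]
force: [1.0, -1.7, -7.1]
gripper_width: 28.9
gripper_force: 60.0
```

Request:
{"fn": "send_rows", "kwargs": {"motion": [{"tx": 0, "ty": 0, "tz": 0.003, "rx": 0, "ry": 0, "rz": 0, "gripper": 1}, {"tx": 0, "ty": 0, "tz": 0, "rx": 0, "ry": 0, "rz": 0, "gripper": 1}]}}

```text
time_s: 14.1
ee_pos: [539.8, 12.2, 148.1]
ee_rot: [-179.9, -0.0, 75.1]
force: [1.0, -0.7, -5.9]
gripper_width: 29.2
gripper_force: 60.0
```

It snapped over the catches: the force dropped, then turned to pulling. Now I'll press it onto the seat.

Request:
{"fn": "send_rows", "kwargs": {"motion": [{"tx": 0, "ty": 0, "tz": 0.003, "rx": 0, "ry": 0, "rz": 0, "gripper": 1}, {"tx": 0, "ty": 0, "tz": 0.003, "rx": 0, "ry": 0, "rz": 0, "gripper": 1}, {"tx": 0, "ty": 0, "tz": 0, "rx": 0, "ry": 0, "rz": 0, "gripper": 1}]}}

```text
time_s: 14.48
ee_pos: [539.9, 12.2, 147.8]
ee_rot: [180.0, -0.0, 75.1]
force: [-4.2, -0.4, 7.1]
gripper_width: 28.9
gripper_force: 60.0
```

Request:
{"fn": "send_rows", "kwargs": {"motion": [{"tx": 0, "ty": 0, "tz": 0.004, "rx": 0, "ry": 0, "rz": 0, "gripper": 1}, {"tx": 0, "ty": 0, "tz": 0, "rx": 0, "ry": 0, "rz": 0, "gripper": 1}]}}

```text
time_s: 14.72
ee_pos: [540.0, 12.2, 147.7]
ee_rot: [179.9, -0.1, 75.1]
force: [-7.7, -1.2, 18.6]
gripper_width: 29.1
gripper_force: 60.0
```

Request:
{"fn": "send_rows", "kwargs": {"motion": [{"tx": 0, "ty": 0, "tz": 0.001, "rx": 0, "ry": 0, "rz": 0, "gripper": 1}, {"tx": 0, "ty": 0, "tz": 0, "rx": 0, "ry": 0, "rz": 0, "gripper": 1}, {"tx": 0, "ty": 0, "tz": 0, "rx": 0, "ry": 0, "rz": 0, "gripper": 1}, {"tx": 0, "ty": 0, "tz": 0, "rx": 0, "ry": 0, "rz": 0, "gripper": 1}]}}

```text
time_s: 15.22
ee_pos: [540.0, 12.2, 147.7]
ee_rot: [179.9, -0.1, 75.1]
force: [-8.0, -1.1, 21.4]
gripper_width: 29.4
gripper_force: 60.0
```

```bash
python3 - <<'E'
from h import *
im,K,Rw,C=snap("wrist","w6.png")
s=env.state();print(np.round(s["ee_pos"],1),np.round(s["force"],1))
E
```

```text
[540.   12.2 147.7] [-7.7 -0.7 20.4]
```

View pics/w6.png

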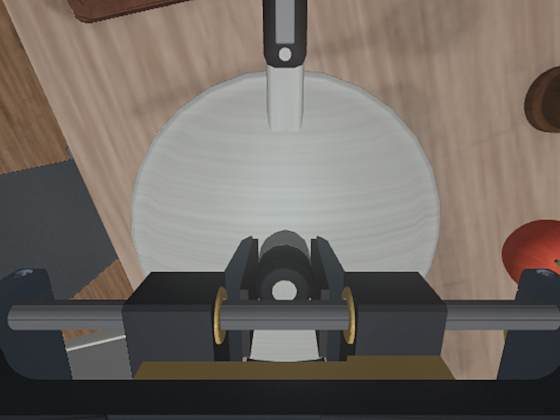

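The weight is held upright at (285,260) and seated, with a steady push of about 20 N. The lid handle at (285,40) is still in line with the pot handle, so I'm handing in.

```bash
python3 -c "
from workcell import env; print(env.job_done())"
```

```text
the job is handed in; nothing more can be done
None
```

I swung the lid shut to its stop, then clicked the weight home on the vent pipe; I handed in at about 15 s, still holding it and pressing down with about 20 N.

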